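# Tip a coated glass plate out of its casting bed and lay it out to dry

### The arm

A 6-joint arm with a two-finger parallel gripper is mounted at the origin on the work surface. World frame = base frame: x ahead of the robot, y to its left, z up, the work surface at z = 0. Lengths are in mm, angles in degrees, forces in N, time in s.
With the tool pointing down it reaches from about 350 to 850 mm from the base axis. Payload 8.1 kg.
Tool frame: the origin (TCP) lies at the very end of the fingers, on their centre line; the grasp point (between the pads) lies 19 mm behind it; z points along the fingers, y is the direction in which the jaws open and shut (so a half turn about z gives the same grasp; the last joint's range is limited). The gripper opens to 85 mm and grips with 20 to 120 N. Pads are 22 mm wide; open, the fingers measure 114 mm over their backs; the gripper's body (76 mm by 85 mm) begins 54 mm behind the grasp point. The pads swing forward as they close: fully open they stand 13 mm farther back than shut.
Start: joints at [67.93, 7.471, 85.268, -0, 87.261, -4.893], TCP at [177.176, 573.249, 231.292] pointing down, gripper open.
Joint ranges: [-169.43, 169.43], [-51.17, 129.36], [1.28, 143.12], [-76.62, 256.62], [0, 156.53], [-152.29, 152.29]. Speed limits (degrees/s): [136.94, 136.94, 159.86, 180, 180, 180].

### API

Orientations are given as [roll, pitch, yaw] about the fixed x, y, z axes, in that order (R = Rz(yaw) Ry(pitch) Rx(roll)).
In Python, from bench import sensors, viewer, job gives the robot as it stands.
- The arm moves only by the shell command python3 -m pendant 'ROWS' [FORCE]. ROWS is JSON, one flat list of numbers, 5 for each row, row after row: the shift along the world's x, y, z in mm, then the turn about the world's z in rad, then the finger opening in mm, from 0 to 85.4. In form: [x, y, z, twist, hand, x, y, z, twist, hand, ...]. A call has 1 to 12 rows; each row shifts and turns the pose as measured when the row begins; what a row does not reach is not made up. A row lasts 1/12 s, in which the tool goes at most 41.7 mm and 7.16 degrees, less where a joint would pass 70% of its speed; a pose out of reach is approached as far as the arm can. A call with a gripper value outside its range is refused whole. The fingers move at their own pace and stop on an object; FORCE is the grip in N (left out, the last holds). Time passes only in rows, so rows that do not move let the fingers close. It gives the time, the measured TCP pose, the force and the opening at its end, in the units of the state.
- sensors.sense(): the state, without advancing time (a new reading comes with each control period).
- viewer.snapshot(name): name is "scene" or "top"; returns a dict with "frame" (400x640x3 uint8, blue, green, red), "z_map" (400x640 float32, mm along the optical axis (not along the pixel's ray), 0 where there is no reading), "fx", "fy", "cx", "cy" (pixels), "k1" (the pictures are not rectified: a ray, as slopes to the right and down, at radius r is drawn at 1 + k1 r^2 times it, then the intrinsics apply), "view" (4x4, takes a point from world to camera coordinates). Camera axes: x right, y down, z forward; pixel columns grow to the right and rows downward; lengths in mm; the calibration is good to about 2 mm. A picture is of the moment at which its call begins.
- job.hand_in(): hands the job in, once; it reports no verdict.
The state is a dict: "time": time; "joint_pos": joint angles; "qd": joint speeds; "joint_efforts": joint torques, N m; "tool_pos": TCP position; "tcp_rot": TCP orientation; "ft_force": force on the tool from outside, world axes, zero at the start; "wrist_torque": the same for the moment, N m; "finger_gap": finger opening in mm.
Only numpy, scipy, OpenCV 4.12 (cv2) and the standard library are available. Lean on these libraries where they do the work, as an engineer would, in place of code of your own. Each camera call takes 0.05 s, during which the arm holds its last target.

### The job

Press the red pedal of the casting bed's lever slowly down until you feel it seat firmly on the hidden rubber stop below it (push on it with about 12 N, never more than 20 N), so that the lever's other end tips the coated glass plate up out of its pocket. Then take the raised plate by its two long edges, lift it out and lay it gently, coating up, lengthwise and centred on the two rails of the drying stand, and let go. Leave the vial, the dish and the film applicator where they are.

Things in the scene. Friction and masses are not known exactly. Their poses are not given: they have to be found in the camera images.
- fixture: Casting bed with a tip-up lever, fixed to the bench, 270 x 90 x 70 mm. Origin on the bench under the lever's pivot; z up, +x from pivot towards the bed, y across. Black bed at x 55 to 152, y -40 to 40 mm, top 57 mm high. Pivot pin along y, 60 mm high, between cheeks 70 mm high (x, y within 18 mm). Red pedal at x -100 to -64 mm, skirts 30 mm high at its sides.
- pocket (a point): Middle of the floor of the bed's pocket (84 x 54 mm, floor 50 mm above the bench, 105 mm in +x from the pivot; fixture axes). The glass plate lies in it and stands only 1 mm proud of the bed's top, so it cannot be gripped until tipped up.
- pedal (a point): The point to press: on the red pedal's upper face (36 x 40 mm), 80 mm from the pivot, 20 mm from the free end, 66 mm high at the start. The pose goes down and turns with the pedal. Press here with closed fingers. Below it, 70 mm from the pivot between the skirts, hides a springy rubber stop (about 8 N per mm) whose height was set by hand and is not given: feel for it.
- lever (a joint): Lever angle, rad: about 0 (pedal level) at the start, grows as the pedal goes down. Stiff pivot: takes 3 to 4 N to move, no return spring, stays put. It meets the stop anywhere from 0.21 to 0.42 rad (17 to 33 mm down at the pressing point), felt as the force rising. Seat it with a push of about 12 N (9 to 18) for half a second; over 20 N damages it. Released, it springs back about 1 mm.
- nose (a point): Top of the lever's other end, a small steel nose 85 mm beyond the pivot. It rises as the pedal goes down and pushes the plate up on its middle line, 20 mm from the plate's pedal-side end; that end stays raised, the plate leaning 0.25 to 0.6 rad on its far end.
- plate_center (a point): Centre of the coated glass plate, 80 (x) x 50 (y) x 8 (z) mm, about 85 g: greenish glass, orange coating on its upper face, z axis out of that face. Starts flat in the pocket, x along the fixture's x. Tipped up, its -x end is raised: grip the 50 mm width by the long edges 15 to 30 mm from that end, hand tilted like the plate, fingertips kept above the bed's top.
- stand_top (a point): Middle of the top of the fixed drying stand, 35 mm above the bench: two steel rails along its x, 84 mm long, 34 mm wide over all, on a foot 95 x 80 x 8 mm. The plate lies along x (either way round), overhanging 8 mm at each long side, room for the fingers. Once laid, the plate's centre is 4 mm above this point.
- vial: Bystander: amber glass vial with a white cap, 26 mm across, 58 mm high, upright. Origin at the centre of its underside.
- dish: Bystander: small steel dish, 64 mm across, 16 mm high. Origin at the centre of its underside.
- applicator: Bystander: black film applicator frame with two micrometer heads, 44 x 120 mm, 101 mm high, 0.6 kg. Origin at the centre of its underside.
Not all that is in view belongs to the job. Leave any turquoise look-alike of the part that bears stand_top alone.

How it is judged:
By the outcome, as a careful person would: the job done as asked, in the order asked, and still so for the second after the job is handed in, with the robot touching nothing.
It also fails if it takes over 56 s, if anything falls off the work surface, if the arm or the gripper's body presses on something with over 40 N, if the wrist force passes 120 N, or if a joint passes its speed limit or range.

## Working session

There is one attempt and no reset: what is moved stays moved. The work goes in short steps, Python scripts to look and compute and a shell command to move; the robot and the scene stay as the last step left them, time stands still between calls to the robot, and variables do not carry over. Pictures are saved under pics/ and viewed, and the job is handed in when it is done.

```bash
ls; mkdir -p pics
cat > h.py <<'E'
import numpy as np, cv2
from bench import sensors, viewer, job
def snap(n):
    return viewer.snapshot(n)
def pix2ray(s,u,v):
    K=np.array([[s['fx'],0,s['cx']],[0,s['fy'],s['cy']],[0,0,1.]])
    p=cv2.undistortPoints(np.array([[[u,v]]],float),K,np.array([s['k1'],0,0,0.]))[0,0]
    V=np.array(s['view']);R=V[:3,:3];t=V[:3,3]
    return -R.T@t, R.T@np.array([p[0],p[1],1.])
def onplane(s,u,v,z):
    o,d=pix2ray(s,u,v); return o+d*(z-o[2])/d[2]
def depth(s,u,v):
    o,d=pix2ray(s,u,v); return o+d*s['z_map'][int(round(v)),int(round(u))]
def proj(s,P):
    V=np.array(s['view']);c=V[:3,:3]@np.array(P,float)+V[:3,3]
    x,y=c[0]/c[2],c[1]/c[2];k=1+s['k1']*(x*x+y*y)
    return np.array([s['fx']*x*k+s['cx'],s['fy']*y*k+s['cy']])
def cloud(s):
    h,w=s['z_map'].shape
    uu,vv=np.meshgrid(np.arange(w),np.arange(h))
    K=np.array([[s['fx'],0,s['cx']],[0,s['fy'],s['cy']],[0,0,1.]])
    p=cv2.undistortPoints(np.stack([uu,vv],-1).reshape(-1,1,2).astype(float),K,np.array([s['k1'],0,0,0.])).reshape(h,w,2)
    V=np.array(s['view'])
    c=np.dstack([p,np.ones((h,w))])*s['z_map'][...,None]
    return (c-V[:3,3])@V[:3,:3]
E
python3 - <<'E'
from h import *
print(sensors.sense())
for n in('scene','top'):
    s=snap(n);cv2.imwrite(f'pics/{n}0.png',s['frame']);print(n,s['fx'],s['k1'],np.round(s['view'],3).tolist())
E
```

```text
pics
{'time': 0.0, 'joint_pos': array([ 6.79273267e+01,  7.51502614e+00,  8.53305403e+01,  5.98571142e-04,
        8.72606132e+01, -4.89386844e+00]), 'qd': array([ 0.00277062, -0.04031291,  0.0274549 ,  0.008164  ,  0.12177132,
       -0.02277491]), 'joint_efforts': array([ 1.06679952e-03, -5.69373465e+01, -5.00575483e+01, -7.66836195e-06,
        1.40819780e-02, -5.09187896e-05]), 'tool_pos': array([176.98753818, 572.7240354 , 230.23319344]), 'tcp_rot': array([-1.79894258e+02, -9.65386438e-03,  1.62821157e+02]), 'ft_force': array([-0.56134794, -0.30593921, -0.42624512]), 'wrist_torque': array([-0.01694051,  0.02414132,  0.00179675]), 'finger_gap': 85.24294223536823}
scene 445.06266258381424 0.01649244256412314 [[-0.755, 0.656, 0.003, 455.776], [0.387, 0.449, -0.806, -168.425], [-0.53, -0.607, -0.592, 1125.338], [0.0, 0.0, 0.0, 1.0]]
top 456.9332806809366 0.037728772841095076 [[-0.001, -1.0, -0.004, 6.907], [-0.992, 0.001, -0.124, 624.641], [0.124, 0.003, -0.992, 744.689], [0.0, 0.0, 0.0, 1.0]]
```

View pics/scene0.png

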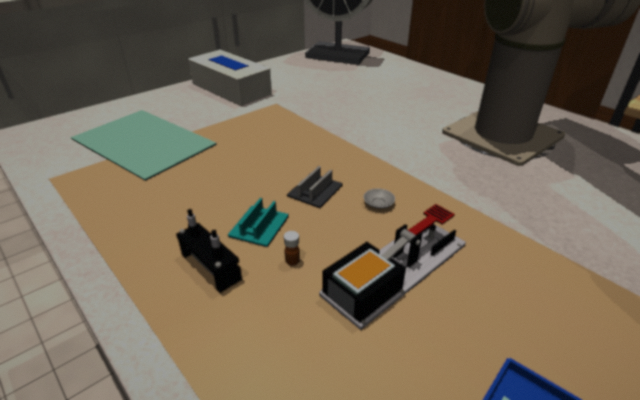

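View pics/top0.png

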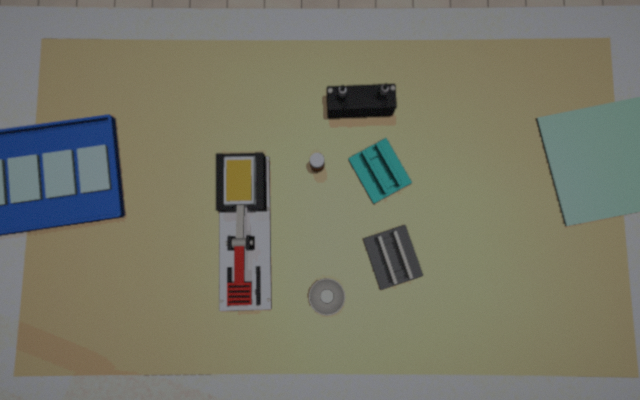

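Two views. Candidates: stand grey at top (393,257) / scene (315,187), versus the turquoise look-alike at top (380,170) / scene (260,222): I choose the grey one. Pedal: the red plate at top (240,293) is the only one. Plate: the orange rectangle at top (239,181); the pale plates in the blue tray (30–95,175) are not it.

Run:
```python
from h import *
s=snap('top');f=s['frame']
hsv=cv2.cvtColor(f,cv2.COLOR_BGR2HSV)
cl=cloud(s)
for (u,v) in [(239,181),(240,293),(388,268),(404,252),(240,242),(418,280),(317,160),(326,297),(360,100),(239,220)]:
    print((u,v),hsv[v,u],np.round(cl[v,u],1))
def big(m,roi):
    k=np.zeros(m.shape,np.uint8);x0,y0,x1,y1=roi;k[y0:y1,x0:x1]=m[y0:y1,x0:x1]
    c,_=cv2.findContours(k.astype(np.uint8),cv2.RETR_EXTERNAL,cv2.CHAIN_APPROX_NONE)
    return max(c,key=cv2.contourArea)
def rect(name,m,roi,z):
    c=big(m,roi)
    P=np.array([onplane(s,*p[0],z)[:2] for p in c],np.float32)
    r=cv2.minAreaRect(P);print(name,np.round(cv2.minAreaRect(c)[0],1),np.round(r[0],1),np.round(r[1],1),round(r[2],2))
H,S,V=hsv[...,0],hsv[...,1],hsv[...,2]
rect('coat',(H>10)&(H<25)&(S>200),(205,140,280,220),58)
rect('pedal',((H<8)|(H>172))&(S>120)&(V>60),(205,275,280,315),66)
rect('fixturebase',(S<60)&(V>120),(205,140,285,320),4)
rect('standfoot',(S<70)&(V<140),(350,215,435,300),8)
z=cl[...,2]
rect('rails-z',(z>27)&(z<45),(350,215,435,300),35)
rect('bed-z',(z>48)&(z<66),(200,140,285,218),57)
rect('fix-z',(z>20)&(z<80),(200,140,285,318),57)
a=f[140:315,195:440];cv2.imwrite('pics/crop1.png',cv2.resize(a,None,fx=3,fy=3,interpolation=cv2.INTER_CUBIC))
```

```text
(239, 181) [ 23 165 131] [643.4 143.2  56.8]
(240, 293) [  1 188 111] [459.8 135.8  66.3]
(388, 268) [ 0  4 70] [ 498.  -107.3   34.8]
(404, 252) [ 8 11 96] [ 524.7 -139.9    6.8]
(240, 242) [ 23   9 116] [541.3 137.5  67.2]
(418, 280) [ 30  51 131] [ 476.1 -164.2    0.5]
(317, 160) [113  16 140] [678.5  12.1  59.9]
(326, 297) [ 60   2 132] [447.2  -2.9   4.7]
(360, 100) [100  24  32] [785.5 -62.2  51.4]
(239, 220) [ 15  13 121] [577.9 142.1  55. ]Traceback (most recent call last):
  File "<stdin>", line 16, in <module>
  File "<stdin>", line 12, in rect
  File "<stdin>", line 10, in big
ValueError: max() iterable argument is empty
```

Run:
```python
from h import *
s=snap('top');f=s['frame']
hsv=cv2.cvtColor(f,cv2.COLOR_BGR2HSV)
cl=cloud(s)
def rect(name,m,roi,z):
    k=np.zeros(m.shape,np.uint8);x0,y0,x1,y1=roi;k[y0:y1,x0:x1]=m[y0:y1,x0:x1]
    c,_=cv2.findContours(k,cv2.RETR_EXTERNAL,cv2.CHAIN_APPROX_NONE)
    if not c: print(name,'none');return
    if 'rails' in name or 'pedal' in name: c=np.vstack([q for q in c if len(q)>8])
    else: c=max(c,key=cv2.contourArea)
    P=np.array([onplane(s,*p[0],z)[:2] for p in c],np.float32)
    r=cv2.minAreaRect(P);print(name,np.round(cv2.minAreaRect(c)[0],1),np.round(r[0],1),np.round(r[1],1),round(r[2],2))
H,S,V=hsv[...,0],hsv[...,1],hsv[...,2]
rect('coat',(H>10)&(H<30)&(S>130),(220,155,260,210),58)
rect('pedal',((H<8)|(H>172))&(S>90)&(V>40),(205,278,280,315),66)
rect('fixbase',(S<40)&(V>100),(205,140,285,320),4)
rect('standfoot',(S<35),(350,215,435,300),8)
z=cl[...,2]
rect('rails-z',(z>22)&(z<45),(350,215,435,300),35)
rect('bed-z',(z>48)&(z<66),(200,140,285,214),57)
rect('ped-z',(z>58)&(z<80),(200,270,285,318),66)
a=f[140:315,195:440];cv2.imwrite('pics/crop1.png',cv2.resize(a,None,fx=3.2,fy=3.2,interpolation=cv2.INTER_CUBIC))
```

```text
coat [238.5 180. ] [645.1 143.9] [65.4 38.6] 1.35
pedal [238.5 291.2] [462.8 137.8] [42.1 38.5] 2.45
fixbase [245. 233.] [560.7 140.9] [271.   91.1] 1.45
standfoot [392.6 256.6] [ 516.9 -119.2] [93.1 78.9] 18.29
rails-z [394.5 257.2] [ 516.4 -118.4] [83.1 35.3] 18.12
bed-z [239.5 182.5] [640.8 142. ] [102.9  79.4] 1.52
ped-z [239.  287.5] [468.9 137.6] [55.2 38.6] 1.58
```

```bash
sleep 1
```

```text
(no output)
```

View pics/crop1.png

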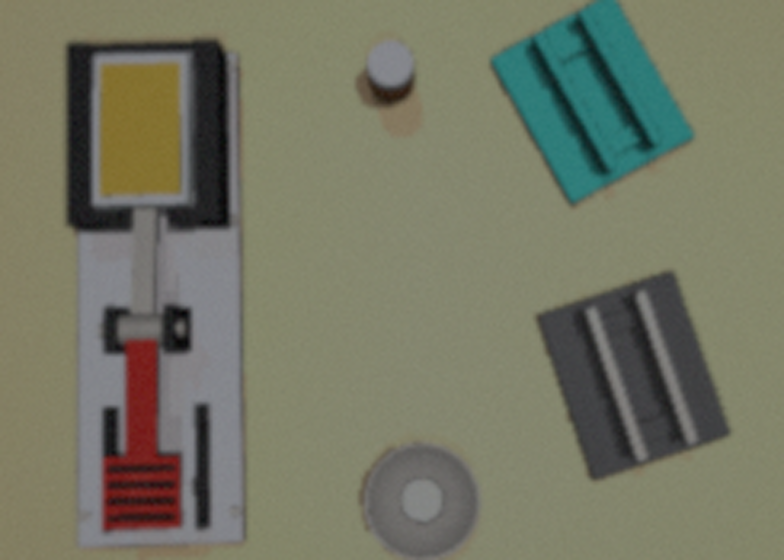

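Crop confirms grey stand (crop ≈(635,375)), red pedal (142,492) and orange plate (142,128). Fixture yaw ≈1.45°, pivot ≈(540,141), press point ≈(460,138.5,66). Stand centre ≈(516.6,−119), yaw ≈18.2°.

```bash
python3 -m pendant '[22,-34,-6,0.027,0,22,-34,-6,0.027,0,22,-34,-6,0.027,0,22,-34,-6,0.027,0,22,-34,-6,0.027,0,22,-34,-6,0.027,0,22,-34,-6,0.027,0,22,-34,-6,0.027,0,22,-34,-6,0.027,0,22,-34,-6,0.027,0,22,-34,-6,0.027,0,22,-34,-6,0.027,0]' 30
```

```text
time: 1.2
tool_pos: [437.9, 158.4, 155.4]
tcp_rot: [179.9, -0.0, -177.0]
ft_force: [1.3, -0.2, -1.3]
finger_gap: 0.2
```

```bash
python3 -m pendant '[8,-10,-20,-0.013,0,8,-10,-20,-0.013,0,0,0,-20,0,0,0,0,0,0,0]'
python3 - <<'E'
from h import *
q=sensors.sense();print(q['tool_pos'],q['tcp_rot'],q['ft_force'],q['qd'])
for n in('scene','top'):
    s=snap(n);f=s['frame'];u,v=proj(s,q['tool_pos']).astype(int);print(u,v)
    a=f[max(0,v-80):v+80,max(0,u-100):u+100];cv2.imwrite(f'pics/{n}1.png',cv2.resize(a,None,fx=3,fy=3))
E
```

```text
time: 1.53
tool_pos: [458.7, 128.7, 93.7]
tcp_rot: [-179.9, 0.2, -179.0]
ft_force: [-0.5, -0.1, -0.1]
finger_gap: -0.1
[458.72401826 128.65658523  93.68822816] [-179.935678      0.20397128 -179.00767595] [-0.46713389 -0.07784626 -0.05964944] [-1.90951861 -1.21186582 -2.81388088 -0.60839567  2.54408576 -0.45000732]
437 195
241 295
```

View pics/scene1.png

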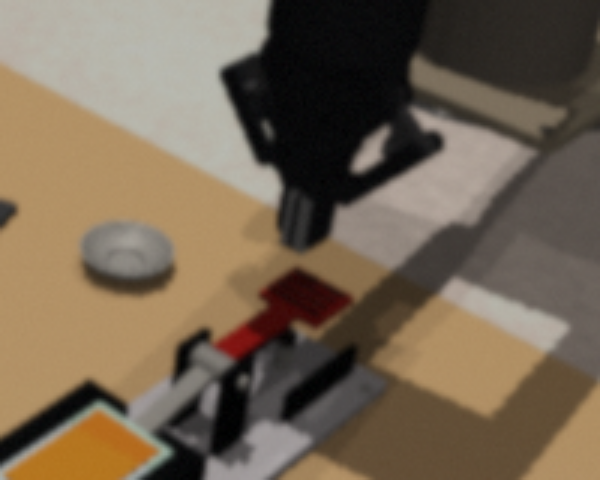

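Picture shows the closed fingers above and slightly off to the side of the red pedal (crop (305,245) vs pedal (305,297)). Correcting y and descending.

```bash
python3 -m pendant '[-3,9,-5,0.009,0,0,0,-5,0,0,0,0,-5,0,0,0,0,0,0,0]'
```

```text
time: 1.97
tool_pos: [459.5, 142.5, 86.1]
tcp_rot: [179.9, 0.9, -178.1]
ft_force: [-0.4, -0.7, -0.4]
finger_gap: 0.1
```

```bash
python3 -m pendant '[-2,-2,-5,0,0,0,0,0,0,0,0,0,0,0,0]'
```

```text
time: 2.22
tool_pos: [457.6, 141.5, 81.6]
tcp_rot: [179.9, 1.0, -178.0]
ft_force: [-0.8, 0.4, 0.5]
finger_gap: 0.3
```

```bash
python3 -m pendant '[-3,-3,-5,0,0,0,0,-3,0,0,0,0,0,0,0]'
```

```text
time: 2.47
tool_pos: [454.5, 138.2, 73.3]
tcp_rot: [179.9, 1.0, -178.0]
ft_force: [-0.4, 0.3, -0.4]
finger_gap: 0.1
```

```bash
python3 -m pendant '[0,0,-2,0,0,0,0,-2,0,0,0,0,-2,0,0,0,0,-2,0,0]';python3 -m pendant '[0,0,-1.5,0,0,0,0,-1.5,0,0,0,0,-1.5,0,0]'
```

```text
time: 2.8
tool_pos: [454.5, 137.8, 64.7]
tcp_rot: [179.9, 1.0, -178.1]
ft_force: [-1.6, 0.4, 2.2]
finger_gap: 0.1
time: 3.05
tool_pos: [454.4, 137.8, 59.9]
tcp_rot: [179.9, 1.0, -178.1]
ft_force: [-1.7, -0.7, 2.5]
finger_gap: -0.1
```

```bash
python3 -m pendant '[0,0,-1.5,0,0,0,0,-1.5,0,0,0,0,-1.5,0,0]';python3 -m pendant '[0,0,-1,0,0,0,0,-1,0,0]';python3 -m pendant '[0.3,0,-1,0,0,0,0,-1,0,0]'
```

```text
time: 3.3
tool_pos: [454.5, 137.9, 55.1]
tcp_rot: [179.9, 1.0, -178.0]
ft_force: [-1.2, -0.6, 3.0]
finger_gap: 0.2
time: 3.47
tool_pos: [454.7, 137.9, 53.0]
tcp_rot: [179.9, 1.0, -178.0]
ft_force: [-1.0, -0.3, 2.1]
finger_gap: 0.0
time: 3.63
tool_pos: [454.9, 137.8, 50.7]
tcp_rot: [179.9, 1.0, -178.0]
ft_force: [-0.8, 0.4, 3.7]
finger_gap: -0.2
```

```bash
for i in 1 2 3; do :; done; python3 -m pendant '[0.2,0,-1,0,0]'; python3 -m pendant '[0,0,-1,0,0]'; python3 -m pendant '[0.2,0,-1,0,0]'
```

```text
time: 3.72
tool_pos: [455.1, 137.9, 49.6]
tcp_rot: [179.9, 1.0, -178.0]
ft_force: [-2.3, 0.1, 3.0]
finger_gap: 0.2
time: 3.8
tool_pos: [455.2, 137.8, 48.5]
tcp_rot: [179.9, 1.0, -178.0]
ft_force: [-0.8, -0.4, 2.8]
finger_gap: 0.2
time: 3.88
tool_pos: [455.4, 137.9, 47.5]
tcp_rot: [179.9, 1.0, -178.0]
ft_force: [-4.3, -0.6, 6.6]
finger_gap: -0.2
```

```bash
python3 -m pendant '[0,0,0,0,0]'; python3 -m pendant '[0,0,-0.5,0,0]'
```

```text
time: 3.97
tool_pos: [455.4, 137.9, 47.5]
tcp_rot: [179.9, 1.0, -178.0]
ft_force: [-1.2, -0.6, 3.6]
finger_gap: 0.1
time: 4.05
tool_pos: [455.4, 137.9, 47.2]
tcp_rot: [179.9, 1.0, -178.0]
ft_force: [-4.2, -1.2, 7.4]
finger_gap: 0.3
```

```bash
python3 -m pendant '[0,0,-0.5,0,0]'; python3 -m pendant '[0,0,-0.5,0,0]'; python3 -m pendant '[0,0,0,0,0]'
```

```text
time: 4.13
tool_pos: [455.5, 137.9, 47.1]
tcp_rot: [179.9, 1.0, -178.0]
ft_force: [-4.8, -1.0, 9.1]
finger_gap: 0.1
time: 4.22
tool_pos: [455.5, 137.9, 47.0]
tcp_rot: [179.9, 1.0, -178.0]
ft_force: [-5.6, -2.1, 8.9]
finger_gap: 0.4
time: 4.3
tool_pos: [455.5, 137.9, 47.2]
tcp_rot: [179.9, 1.0, -178.0]
ft_force: [-2.0, -1.0, 4.3]
finger_gap: 0.1
```

```bash
python3 -m pendant '[0,0,-0.6,0,0]'; python3 -m pendant '[0,0,-0.7,0,0,0,0,-0.7,0,0]'; python3 -m pendant '[0,0,-0.7,0,0,0,0,-0.7,0,0]'
```

```text
time: 4.38
tool_pos: [455.5, 137.9, 47.0]
tcp_rot: [179.9, 0.9, -178.0]
ft_force: [-4.3, -1.2, 9.0]
finger_gap: 0.3
time: 4.55
tool_pos: [455.5, 137.9, 46.7]
tcp_rot: [179.9, 0.9, -178.0]
ft_force: [-5.8, -1.5, 11.8]
finger_gap: -0.1
time: 4.72
tool_pos: [455.6, 137.9, 46.6]
tcp_rot: [180.0, 0.9, -178.0]
ft_force: [-6.4, -0.8, 11.6]
finger_gap: -0.0
```

```bash
python3 -m pendant '[0,0,-0.7,0,0,0,0,-0.7,0,0,0,0,-0.7,0,0,0,0,-0.7,0,0]'; python3 -m pendant '[0,0,-0.7,0,0,0,0,-0.7,0,0,0,0,-0.7,0,0,0,0,-0.7,0,0]';  python3 - <<'E'
from h import *
s=snap('top');cv2.imwrite('pics/top2.png',s['frame']); cl=cloud(s)
E
```

```text
time: 5.05
tool_pos: [455.6, 137.9, 46.6]
tcp_rot: [180.0, 0.9, -178.0]
ft_force: [-5.8, -1.0, 12.3]
finger_gap: 0.0
time: 5.38
tool_pos: [455.6, 137.9, 46.6]
tcp_rot: [-180.0, 0.8, -178.0]
ft_force: [-7.0, -3.1, 12.3]
finger_gap: 0.4
```

Seated at a steady 12 N for ~1 s. Retreating upward and looking.

```bash
python3 -m pendant '[0,0,5,0,0,0,0,10,0,0,0,0,25,0,0,0,0,35,0,85,0,0,30,0,85,0,0,0,0,85]'
python3 - <<'E'
from h import *
for n in ('top','scene'):
    s=snap(n);f=s['frame'];cl=cloud(s)
    np.save(f'{n}_cl.npy',cl);cv2.imwrite(f'pics/{n}3.png',f)
    if n=='scene': a=f[190:330,300:500]
    else: a=f[140:320,190:300]
    cv2.imwrite(f'pics/{n}3c.png',cv2.resize(a,None,fx=3.3,fy=3.3,interpolation=cv2.INTER_CUBIC))
    hsv=cv2.cvtColor(f,cv2.COLOR_BGR2HSV)
    H,S=hsv[...,0],hsv[...,1]
    m=(H>10)&(H<30)&(S>130)&(cl[...,2]>45)&(cl[...,0]>590)&(cl[...,0]<700)&(abs(cl[...,1]-143)<32)
    if n=='scene': m&=hsv[...,2]>90
    P=cl[m];print(n,len(P))
    m2=cv2.erode(m.astype(np.uint8),np.ones((3,3)))>0
    P=cl[m2];P=P[~np.isnan(P).any(1)]
    A=np.c_[P[:,:2]-[645,143.6],np.ones(len(P))]
    w,r,*_=np.linalg.lstsq(A,P[:,2],rcond=None);res=P[:,2]-A@w
    k=abs(res)<4;w,*_=np.linalg.lstsq(A[k],P[k,2],rcond=None)
    print(w,np.degrees(np.arctan(w[:2])),res[k].std(), P.min(0),P.max(0))
E
```

```text
time: 5.93
tool_pos: [452.8, 137.4, 155.1]
tcp_rot: [-180.0, 0.5, -178.0]
ft_force: [1.4, 0.6, 1.9]
finger_gap: 36.0
top 865
[-3.16924873e-01 -7.61813269e-03  6.98864269e+01] [-17.58470359  -0.43647841] 1.247620637153694 [616.78630849 125.71062115  58.06192049] [677.31950866 162.55522818  81.8613377 ]
scene 1055
[-3.14797857e-01 -5.79365080e-03  7.05566072e+01] [-17.47389023  -0.33194802] 0.9743205483013397 [617.72659865 126.80126121  57.97645298] [680.44997219 164.26613277  80.65047929]
```

View pics/scene3c.png

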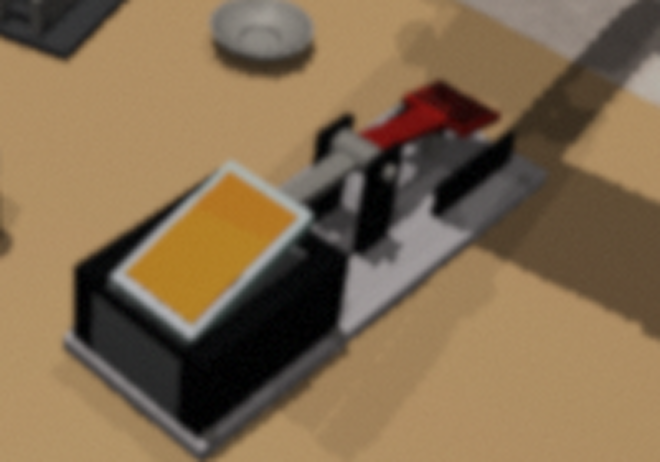

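View pics/top3c.png

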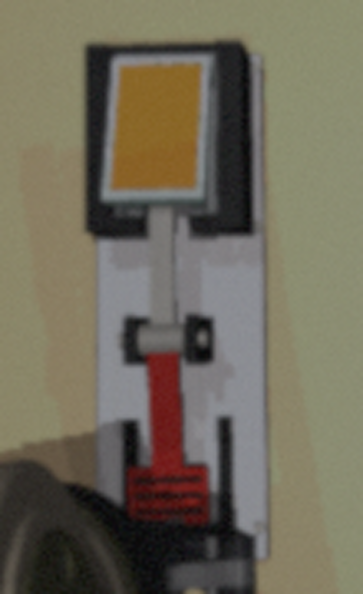

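The plate is tipped up about 17.5°, raised end toward the pivot (scene crop ≈(270,185)); pedal is down. Now the plate's exact pose.

```bash
cat > plate.py <<'E'
from h import *
def plate(n,near,rad=70,zmin=None):
    s=snap(n);f=s['frame'];cl=cloud(s);hsv=cv2.cvtColor(f,cv2.COLOR_BGR2HSV)
    H,S,V=cv2.split(hsv)
    m=(H>10)&(H<30)&(S>(130 if n=='top' else 160))&(V>80)&(np.hypot(cl[...,0]-near[0],cl[...,1]-near[1])<rad)&(cl[...,2]>(zmin or 25))
    c,_=cv2.findContours(m.astype(np.uint8),cv2.RETR_EXTERNAL,cv2.CHAIN_APPROX_NONE)
    if not c: print(n,'none');return
    c=max(c,key=cv2.contourArea)
    mm=np.zeros(m.shape,np.uint8);cv2.drawContours(mm,[c],-1,1,-1);e=cv2.erode(mm,np.ones((5,5)))>0
    P=cl[e];c0=np.median(P,0);
    for _ in range(3):
        c0=P.mean(0);nv=np.linalg.svd(P-c0,full_matrices=False)[2][2];P=P[abs((P-c0)@nv)<3]
    nv*=np.sign(nv[2])
    pts=[]
    for p in c[:,0]:
        o,d=pix2ray(s,*p);pts.append(o+d*((c0-o)@nv)/(d@nv))
    pts=np.array(pts)
    ex=np.array([1,0,0.]);ex-=nv*(ex@nv);ex/=np.linalg.norm(ex);ey=np.cross(nv,ex)
    q=np.c_[(pts-c0)@ex,(pts-c0)@ey].astype(np.float32)
    r=cv2.minAreaRect(q);ctr=c0+r[0][0]*ex+r[0][1]*ey
    a=np.radians(r[2]); 
    if r[1][0]<r[1][1]: a+=np.pi/2
    L=np.cos(a)*ex+np.sin(a)*ey; L*=np.sign(L[0])
    print(n,'top centre',np.round(ctr,1),'size',np.round(r[1],1),'yaw',round(np.degrees(np.arctan2(L[1],L[0])),2),'incl',round(np.degrees(np.arcsin(L[2])),2),'normal',np.round(nv,3))
    return ctr,L,nv
E
python3 - <<'E'
from plate import *
for n in ('top','scene'):
    c,L,nv=plate(n,(645,143),45,45)
    print('ends',c-40*L,c+40*L,'grip(22 from end, mid thick)',c-18*L-4*nv)
print(sensors.sense()['tool_pos'],sensors.sense()['tcp_rot'])
E
```

```text
top top centre [647.4 144.2  69.1] size [68.6 41.9] yaw 0.42 incl -17.95 normal [0.302 0.176 0.937]
ends [609.3617311  143.9443899   81.44609583] [685.46520018 144.50676594  56.78954037] grip(22 from end, mid thick) [629.08123532 143.39577679  70.91802968]
scene top centre [648.9 145.2  69.3] size [43.  68.4] yaw 1.17 incl -17.01 normal [ 0.292 -0.155  0.944]
ends [610.68457249 144.413426    80.96688673] [687.16858496 145.97616238  57.5627484 ] grip(22 from end, mid thick) [630.54976274 145.46132775  70.75531887]
[448.83953398 136.59815468 147.4323604 ] [-1.79874067e+02 -4.79880345e-02 -1.77991794e+02]
```

```bash
python3 -m pendant '[28,1,0,-0.005,80,28,1,0,-0.005,80,28,1,-4,-0.005,80,28,1,-6,0,80,28,1,-6,0,80,20,1,-6,0,80,10,1,-6,0,80,0,0,0,0,80,0,0,0,0,80]'
```

```text
time: 6.88
tool_pos: [614.0, 141.7, 97.3]
tcp_rot: [-179.7, -1.7, -178.9]
ft_force: [0.1, 0.3, -0.0]
finger_gap: 79.9
```

```bash
python3 -m pendant '[8,1.5,-6,0,80,5,1,-6,0,80,0,0,-6,0,80,0,0,0,0,80,0,0,0,0,80]'
```

```text
time: 7.3
tool_pos: [621.7, 144.0, 74.5]
tcp_rot: [-179.6, -2.2, -178.8]
ft_force: [-0.3, -0.2, -0.1]
finger_gap: 80.0
```

```bash
python3 -m pendant '[7,0.5,-4,0,80,3,0,-5,0,80,0,0,-4,0,80,0,0,0,0,80,0,0,0,0,80]'
python3 - <<'E'
from h import *
for n in ('top','scene'):
    s=snap(n);f=s['frame']
    a=f[170:320,280:480] if n=='scene' else f[120:250,160:320]
    cv2.imwrite(f'pics/{n}4c.png',cv2.resize(a,None,fx=3.5,fy=3.5,interpolation=cv2.INTER_CUBIC))
E
```

```text
time: 7.72
tool_pos: [632.5, 144.7, 61.5]
tcp_rot: [-179.6, -2.1, -178.8]
ft_force: [-0.5, 0.5, 0.8]
finger_gap: 80.6
```

View pics/scene4c.png

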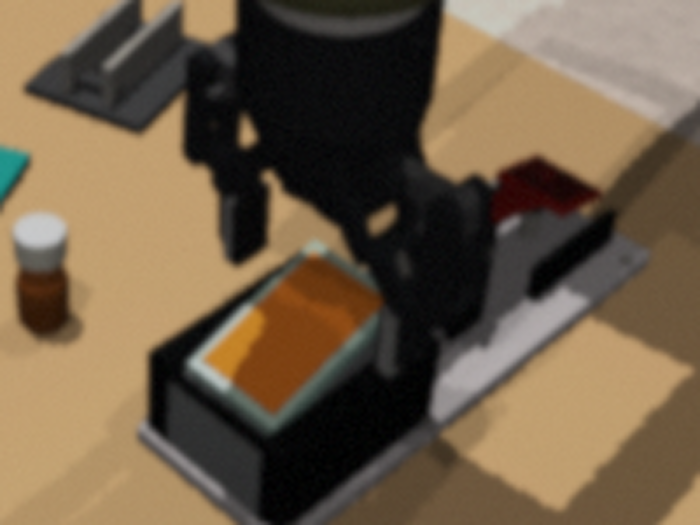

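View pics/top4c.png

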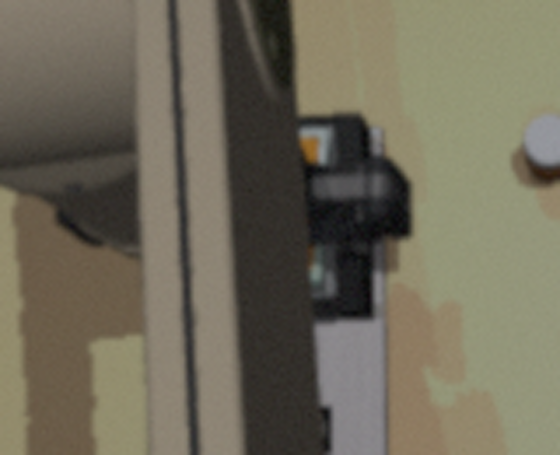

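Fingers straddle the plate near its raised end (scene crop fingers at (242,230) and (405,345)); clearance is fine. Lower slightly and close.

```bash
python3 -m pendant '[-2,0,-3,0,75,0,0,-3,0,70,0,0,0,0,65,0,0,0,0,60]' 30;  python3 -m pendant '[0,0,0,0,56,0,0,0,0,53,0,0,0,0,50,0,0,0,0,40,0,0,0,0,40,0,0,0,0,40]' 30
```

```text
time: 8.15
tool_pos: [630.4, 144.7, 55.6]
tcp_rot: [-179.6, -2.1, -178.8]
ft_force: [1.1, 0.1, -0.2]
finger_gap: 60.1
time: 8.65
tool_pos: [630.3, 144.8, 55.8]
tcp_rot: [-179.6, -2.1, -178.8]
ft_force: [-0.5, -0.2, 0.5]
finger_gap: 49.3
```

Gripped at 49.3 mm. Lift gently.

```bash
python3 -m pendant '[0,0,1,0,40,0,0,2,0,40,-1,0,5,0,40,-1,0,10,0,40,0,0,12,0,40,0,0,12,0,40,0,0,12,0,40,0,0,0,0,40]' 35
python3 - <<'E'
from h import *
s=snap('scene');f=s['frame']
a=f[120:290,270:470]
cv2.imwrite(f'pics/scene5c.png',cv2.resize(a,None,fx=3.5,fy=3.5,interpolation=cv2.INTER_CUBIC))
E
```

```text
time: 9.32
tool_pos: [627.9, 144.8, 116.1]
tcp_rot: [-179.6, -2.1, -178.8]
ft_force: [1.4, -0.8, 0.4]
finger_gap: 49.1
```

View pics/scene5c.png

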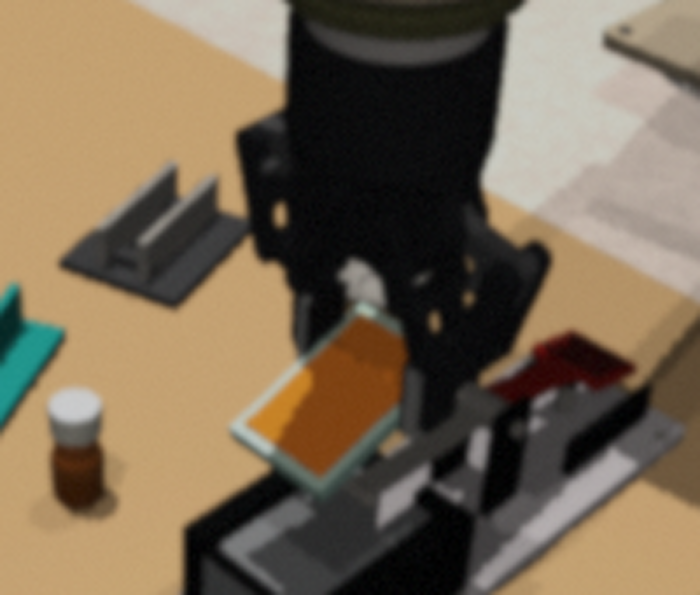

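Plate is held securely (crop (330,395)), still leaning ~17°. Carry it to the stand.

```bash
python3 -m pendant '[-5,-10,0,0.02,40,-10,-22,0,0.03,40,-12,-26,0,0.03,40,-12,-26,0,0.03,40,-12,-26,0,0.03,40,-12,-26,0,0.03,40,-12,-26,0,0.03,40,-12,-26,0,0.03,40,-10,-22,0,0.03,40,-8,-16,0,0.02,40,-4,-8,0,0.01,40,0,0,0,0,40]'
```

```text
time: 10.37
tool_pos: [511.7, -96.9, 114.5]
tcp_rot: [-179.7, -2.0, -161.2]
ft_force: [-0.5, -0.1, -0.4]
finger_gap: 49.2
```

```bash
python3 -m pendant '[0,0,0,0,40,0,0,0,0,40]'
python3 - <<'E'
from plate import *
q=sensors.sense();print(q['tool_pos'],q['tcp_rot'])
plate('scene',q['tool_pos'][:2],80,90);
for n in ('top','scene'):
    s=snap(n);cv2.imwrite(f'pics/{n}6.png',s['frame'])
E
```

```text
time: 10.53
tool_pos: [511.5, -96.9, 114.3]
tcp_rot: [-179.7, -2.0, -161.3]
ft_force: [0.5, 0.3, -1.4]
finger_gap: 48.9
[511.53862692 -96.89514414 114.3106074 ] [-179.71232859   -1.96550995 -161.29125821]
scene top centre [529.6 -91.  127.5] size [70.7 44.8] yaw 19.54 incl -15.98 normal [ 0.311 -0.066  0.948]
```

View pics/scene6.png

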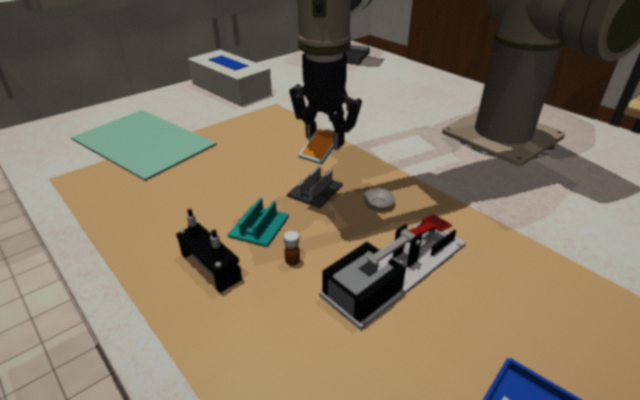

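View pics/top6.png

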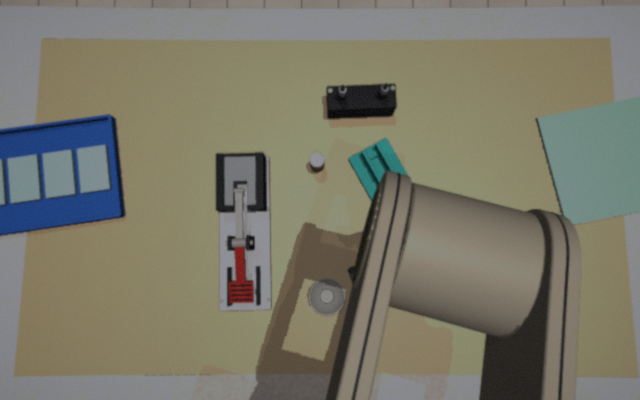

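```bash
python3 -m pendant '[-3,-8,-4,-0.004,40,-3,-9,-8,-0.004,40,-2,-6,-10,0,40,0,-2,-8,0,40,0,0,-5,0,40,0,0,0,0,40,0,0,0,0,40]'
```

```text
time: 11.27
tool_pos: [502.4, -122.4, 73.8]
tcp_rot: [-179.8, -2.1, -161.6]
ft_force: [-0.4, -0.2, -0.9]
finger_gap: 49.3
```

```bash
python3 -m pendant '[0,-1,-6,0,40,0,0,-8,0,40,0,0,-6,0,40,0,0,0,0,40,0,0,0,0,40]'
python3 - <<'E'
from plate import *
q=sensors.sense();print(q['tool_pos'],q['tcp_rot'])
plate('scene',q['tool_pos'][:2],80,45);
for n in ('top','scene'):
    s=snap(n);f=s['frame']
    a=f[90:250,220:420] if n=='scene' else f[180:330,310:480]
    cv2.imwrite(f'pics/{n}7c.png',cv2.resize(a,None,fx=3.5,fy=3.5,interpolation=cv2.INTER_CUBIC))
E
```

```text
time: 11.68
tool_pos: [502.6, -123.0, 51.8]
tcp_rot: [-179.8, -2.1, -161.6]
ft_force: [-0.0, 0.1, -1.1]
finger_gap: 49.1
[ 502.63283491 -123.02023882   51.77602538] [-179.80984764   -2.05569047 -161.575467  ]
scene top centre [ 520.5 -117.5   65. ] size [68.7 46.6] yaw 17.74 incl -17.72 normal [ 0.348 -0.113  0.931]
```

View pics/scene7c.png

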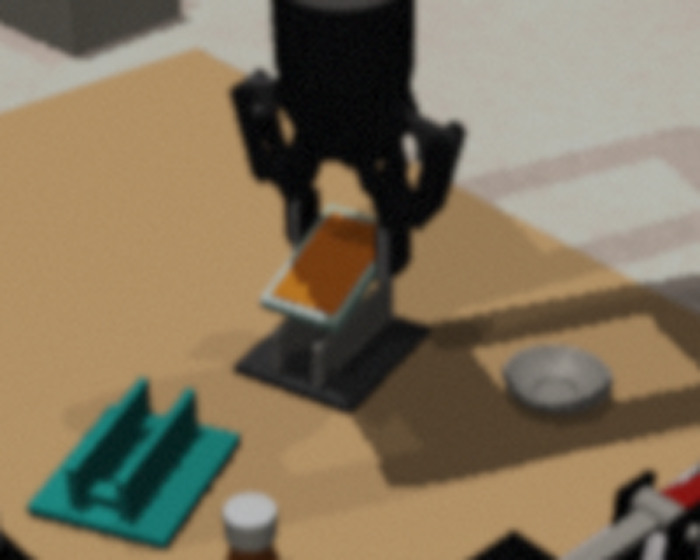

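The plate is above the grey stand, its far end lowest, lined up along the rails (crop (325,265)). Reducing grip and lowering until contact.

```bash
python3 -m pendant '[0,0,-3,0,40,0,0,-3,0,40,0,0,-2,0,40,0,0,0,0,40]' 20; python3 -m pendant '[0,-0.3,-1.5,0,40,0,0,-1.5,0,40]'; python3 -m pendant '[-0.3,-0.1,-1.5,0,40,-0.3,-0.1,-1.5,0,40]'
```

```text
time: 12.17
tool_pos: [504.0, -123.4, 44.9]
tcp_rot: [-179.7, -1.9, -161.6]
ft_force: [0.5, 0.3, -1.2]
finger_gap: 49.2
time: 12.33
tool_pos: [504.2, -123.8, 41.9]
tcp_rot: [-179.7, -1.9, -161.6]
ft_force: [-0.6, -0.1, -0.6]
finger_gap: 49.0
time: 12.5
tool_pos: [503.7, -124.1, 39.0]
tcp_rot: [-179.7, -1.9, -161.6]
ft_force: [-4.1, 0.0, 7.1]
finger_gap: 49.2
```

```bash
python3 -m pendant '[-0.6,-0.2,-1,0,40,-0.6,-0.2,-1,0,40]'; python3 -m pendant '[-0.5,-0.1,-1.2,0,40,-0.5,-0.1,-1.2,0,40]'
python3 - <<'E'
from plate import *
q=sensors.sense();print(q['tool_pos'],q['tcp_rot'])
plate('scene',q['tool_pos'][:2],80,37);
E
```

```text
time: 12.67
tool_pos: [503.4, -124.3, 38.1]
tcp_rot: [-179.7, -1.8, -161.6]
ft_force: [-3.1, 1.1, 6.6]
finger_gap: 49.3
time: 12.83
tool_pos: [503.2, -124.4, 37.2]
tcp_rot: [-179.6, -1.7, -161.6]
ft_force: [-3.2, 2.3, 7.1]
finger_gap: 48.7
[ 503.19554684 -124.44028668   37.20593806] [-179.63521374   -1.69011446 -161.55034833]
scene top centre [ 521.  -118.8   51.7] size [65.2 39.4] yaw 18.41 incl -14.16 normal [0.237 0.063 0.969]
```

Pivoting in the grip as intended (17.7°→14°). Continue.

```bash
python3 -m pendant '[-0.8,-0.1,-1.8,0,40,-0.8,-0.1,-1.8,0,40,-0.8,-0.1,-1.8,0,40,-0.8,-0.1,-1.8,0,40]'; python3 -m pendant '[-0.6,-0.1,-1.8,0,40,-0.6,-0.1,-1.8,0,40,-0.6,-0.1,-1.8,0,40]'
python3 - <<'E'
from plate import *
q=sensors.sense();print(q['tool_pos'],q['tcp_rot'])
plate('scene',q['tool_pos'][:2],80,37);
E
```

```text
time: 13.22
tool_pos: [501.9, -124.9, 33.3]
tcp_rot: [-179.5, -1.5, -161.5]
ft_force: [-2.8, 2.3, 6.6]
finger_gap: 49.5
time: 13.47
tool_pos: [501.2, -125.2, 30.0]
tcp_rot: [-179.5, -1.4, -161.5]
ft_force: [-2.5, 1.9, 7.2]
finger_gap: 49.2
[ 501.20713023 -125.2454171    30.00605487] [-179.50190853   -1.3535232  -161.50918674]
scene top centre [ 519.2 -118.7   47.2] size [66.  39.4] yaw 19.12 incl -6.59 normal [0.106 0.044 0.993]
```

```bash
python3 -m pendant '[-0.7,0,-1.8,0,40,-0.7,0,-1.8,0,40,-0.6,0,-1.5,0,40]'; python3 -m pendant '[-0.5,0,-1.2,0,40,-0.5,0,-1.2,0,40]'
python3 - <<'E'
from plate import *
q=sensors.sense();print(q['tool_pos'],q['tcp_rot'])
plate('scene',q['tool_pos'][:2],80,37);
s=snap('scene');f=s['frame']
m=cloud(s)
a=f[120:240,240:400]
cv2.imwrite(f'pics/scene8c.png',cv2.resize(a,None,fx=4.5,fy=4.5,interpolation=cv2.INTER_CUBIC))
E
```

```text
time: 13.77
tool_pos: [500.7, -125.4, 27.0]
tcp_rot: [-179.4, -1.2, -161.5]
ft_force: [-2.4, 0.6, 5.6]
finger_gap: 49.1
time: 13.93
tool_pos: [500.6, -125.5, 26.0]
tcp_rot: [-179.4, -1.1, -161.5]
ft_force: [-2.8, 1.5, 6.8]
finger_gap: 49.4
[ 500.55756226 -125.5148918    26.02609988] [-179.38030938   -1.0937843  -161.49433779]
scene top centre [ 519.5 -119.7   44.5] size [63.8 40.2] yaw 18.55 incl -2.39 normal [ 0.044 -0.001  0.999]
```

View pics/scene8c.png

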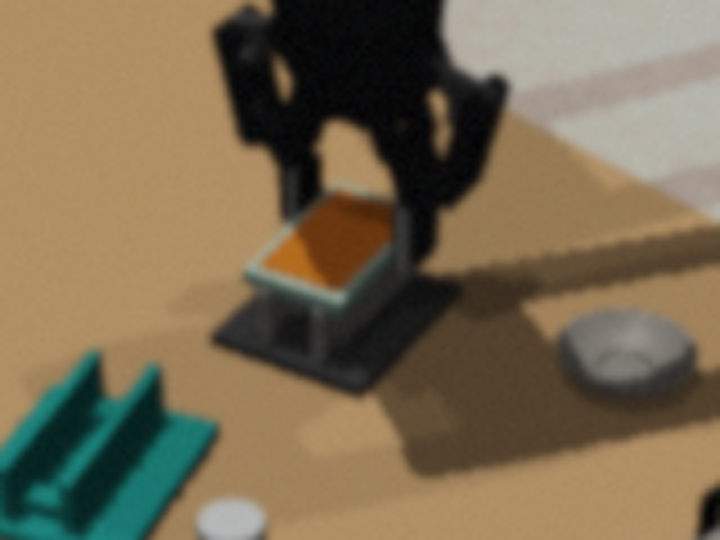

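```bash
python3 -m pendant '[-0.6,-0.1,-1.5,0,40,-0.6,-0.1,-1.5,0,40,-0.6,-0.1,-1.5,0,40]'
python3 - <<'E'
from plate import *
q=sensors.sense();print(q['tool_pos'],q['tcp_rot'])
plate('scene',q['tool_pos'][:2],80,37);
s=snap('scene');f=cv2.imread('pics/scene0.png')
a=f[150:220,275:355];cv2.imwrite('pics/stand0.png',cv2.resize(a,None,fx=9,fy=8.5,interpolation=cv2.INTER_CUBIC))
# predicted rail corners at z=35 from top estimate
c=np.array([516.6,-118.8]);t=np.radians(18.2);ex=np.array([np.cos(t),np.sin(t)]);ey=np.array([-ex[1],ex[0]])
for sx in(-42,42):
  for sy in(-17,17):
    u,v=proj(s,[*(c+sx*ex+sy*ey),35]);print(sx,sy,np.round([(u-275)*9,(v-150)*8.5]))
for sx in(-47.5,47.5):
  for sy in(-40,40):
    u,v=proj(s,[*(c+sx*ex+sy*ey),8]);print('foot',sx,sy,np.round([(u-275)*9,(v-150)*8.5]))
E
```

```text
time: 14.28
tool_pos: [500.3, -125.7, 23.7]
tcp_rot: [-179.3, -0.9, -161.5]
ft_force: [-2.9, 1.6, 5.8]
finger_gap: 49.3
[ 500.31188268 -125.7285375    23.71379809] [-179.32573607   -0.92369713 -161.48333913]
scene top centre [ 519.8 -119.4   43.2] size [63.6 40.4] yaw 17.45 incl -0.56 normal [ 0.013 -0.009  1.   ]
-42 -17 [396. 124.]
-42 17 [522. 162.]
42 -17 [199. 287.]
42 17 [331. 330.]
foot -47.5 -40 [327. 180.]
foot -47.5 40 [618. 270.]
foot 47.5 -40 [104. 364.]
foot 47.5 40 [409. 467.]
```

View pics/stand0.png

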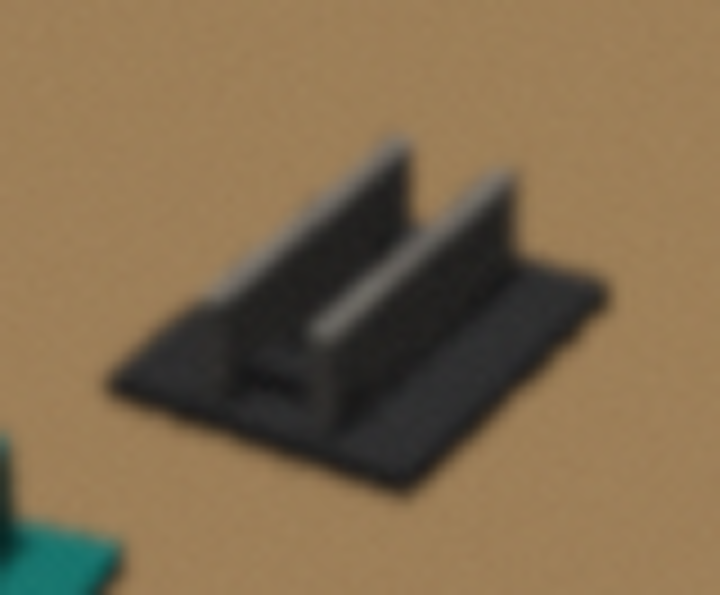

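Plate is flat now (incl −0.6°, top 43 mm = 35+8). Relax, release, retreat, then measure with the top camera.

```bash
python3 -m pendant '[0,0,0,0,40,0,0,0.2,0,40,0,0,0,0,49,0,0,0,0,52,0,0,0,0,56,0,0,0,0,62,0,0,0,0,72,0,0,0,0,76]'; python3 -m pendant '[0,0,3,0,76,0,0,10,0,76,0,0,25,0,76,0,0,30,0,76,-10,30,30,0,76,-20,41,20,0,76,-20,41,20,0,76,-20,41,10,0,76,-20,41,0,0,76,-20,41,0,0,76,0,0,0,0,76]'
python3 - <<'E'
from h import *
s=snap('top');f=s['frame'];cv2.imwrite('pics/top9.png',f)
a=f[215:300,350:440];cv2.imwrite('pics/top9c.png',cv2.resize(a,None,fx=7,fy=7,interpolation=cv2.INTER_CUBIC))
E
```

```text
time: 15.05
tool_pos: [500.7, -125.9, 24.5]
tcp_rot: [-179.3, -0.9, -161.5]
ft_force: [0.1, -0.5, 0.2]
finger_gap: 75.8
time: 15.97
tool_pos: [398.4, 89.0, 176.6]
tcp_rot: [-179.4, -0.3, -161.9]
ft_force: [0.2, -0.2, -0.1]
finger_gap: 75.8
```

View pics/top9.png

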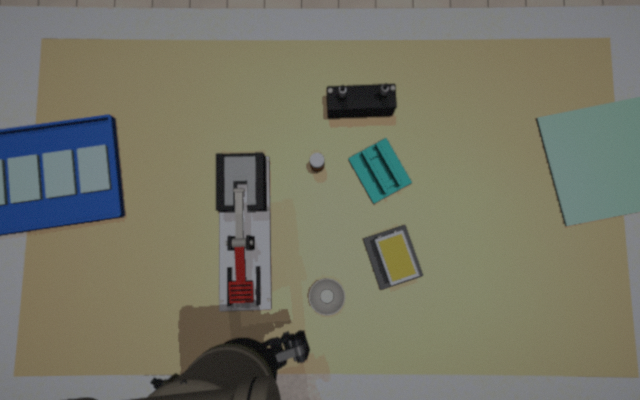

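View pics/top9c.png

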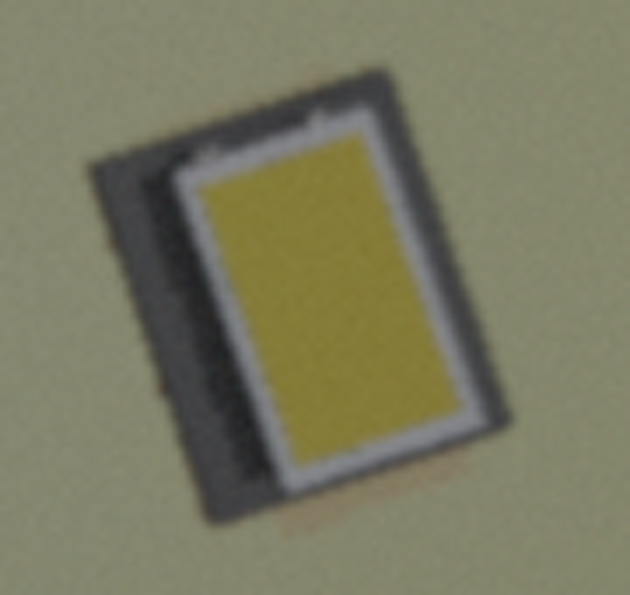

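Run:
```python
from h import *
s=snap('top');f=s['frame'];hsv=cv2.cvtColor(f,cv2.COLOR_BGR2HSV);H,S,V=cv2.split(hsv)
def rect(name,m,z):
    k=np.zeros(m.shape,np.uint8);k[215:300,350:435]=m[215:300,350:435]
    c,_=cv2.findContours(k,cv2.RETR_EXTERNAL,cv2.CHAIN_APPROX_NONE);c=max(c,key=cv2.contourArea)
    r=cv2.minAreaRect(np.array([onplane(s,*p[0],z)[:2] for p in c],np.float32))
    t=np.radians(18.2);R=np.array([[np.cos(t),np.sin(t)],[-np.sin(t),np.cos(t)]])
    d=np.array(r[0])-[516.6,-118.8]
    print(name,np.round(r[0],1),np.round(r[1],1),round(r[2],2),'rel stand x,y',np.round(R@d,1))
coat=(H>20)&(H<35)&(S>100)
rect('coat',coat,43)
bright=(V>105)&(S<45)
rect('glass',(bright|coat),43)
g=cv2.GaussianBlur(f,(0,0),.7)
m=(V<95)|(S<45)|coat
rect('foot',m,8)
# rail height for reference
cl=cloud(s);m=cv2.erode(coat.astype(np.uint8),np.ones((5,5)))>0
m[:215]=0;m[300:]=0;m[:,:350]=0;m[:,435:]=0
P=cl[m];A=np.c_[P[:,:2]-P[:,:2].mean(0),np.ones(len(P))];w=np.linalg.lstsq(A,P[:,2],rcond=None)[0];print('z plane',w)
for sx in(-42,42):
  for sy in(-17,17):
    t=np.radians(18.2);ex=np.array([np.cos(t),np.sin(t)]);ey=np.array([-ex[1],ex[0]])
    u,v=proj(s,[*(np.array([516.6,-118.8])+sx*ex+sy*ey),35]);print(sx,sy,np.round([(u-350)*7,(v-215)*7]))
```

```text
coat [ 516.2 -120.9] [67.7 40. ] 19.26 rel stand x,y [-1.1 -1.9]
glass [ 517.3 -120.7] [81.7 50. ] 18.64 rel stand x,y [ 0. -2.]
foot [ 517.7 -112.9] [100.6  93.5] 18.1 rel stand x,y [2.9 5.3]
z plane [-0.73304926  3.52229121 48.25152887]
-42 -17 [438. 439.]
-42 17 [304. 484.]
42 -17 [320. 105.]
42 17 [188. 149.]
```

Run:
```python
from h import *
s=snap('top');f=cv2.imread('pics/top0.png');hsv=cv2.cvtColor(f,cv2.COLOR_BGR2HSV);V=hsv[...,2].astype(np.uint8)
R=V[215:300,350:435]
m=np.zeros(V.shape,np.uint8);m[215:300,350:435]=((hsv[215:300,350:435,1]<25)&(R>88))
n,l,st,ce=cv2.connectedComponentsWithStats(m)
big=[i for i in range(1,n) if st[i,4]>25]
P=[]
for i in big:
    ys,xs=np.where(l==i);q=np.array([onplane(s,x,y,35)[:2] for x,y in zip(xs,ys)],np.float32)
    r=cv2.minAreaRect(q);print(st[i,4],np.round(r[0],1),np.round(r[1],1),round(r[2],1));P.append(r[0])
c=np.mean(P,0);print('stand centre',c)
t=np.radians(18.2);Rm=np.array([[np.cos(t),np.sin(t)],[-np.sin(t),np.cos(t)]])
print('plate rel',Rm@(np.array([517.0,-120.8])-c))
cv2.imwrite('pics/standtop0.png',cv2.resize(f[215:300,350:435],None,fx=7,fy=7,interpolation=cv2.INTER_CUBIC))
```

```text
194 [ 521.2 -133.2] [83.1  6.6] 18.2
193 [ 511.7 -106.9] [84.5  6.4] 17.6
stand centre [ 516.4778595  -120.04330444]
plate rel [ 0.25967644 -0.88192234]
```

View pics/standtop0.png

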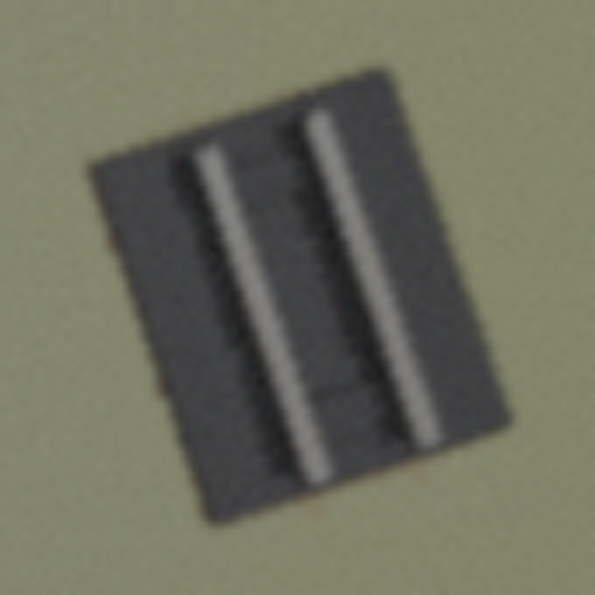

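Against the bare rails in the same camera, the plate is off-centre by only about (0.3, −0.9) mm with yaw within 1°. The vial (317,160), dish (326,297) and applicator (361,100) haven't moved. Settling, then handing in.

```bash
python3 -m pendant '[0,0,0,0,76,0,0,0,0,76,0,0,0,0,76]'; python3 -c "
from bench import job
print(job.hand_in())"
```

```text
time: 16.37
tool_pos: [402.1, 81.2, 176.5]
tcp_rot: [-179.1, -0.3, -162.3]
ft_force: [1.0, 0.8, 0.5]
finger_gap: 76.0
the job is handed in; nothing more can be done
None
```

The coated plate now lies flat, coating up, lengthwise on the grey drying stand, and the job is handed in at about 16.4 s of the 56 s allowed.

- **Pedal:** I pressed it slowly until the force rose off the stop, about 19 mm down. I then held a vertical push of about 12 N for nearly a second. The largest reading I took was about 14 N in total, counting the sideways part.
- **Plate:** The plate stood tipped up at about 17.5°. The pendant cannot tilt the hand, so I gripped the long edges with the hand upright, about 20 mm from the raised end. On the stand I let the low end touch first, then lowered the rest so the plate turned flat in the light grip, with about 7 N on it.
- **Position:** The top camera puts the plate's centre about 0.3 mm along and 0.9 mm across from the middle of the rails, and its yaw within about 1°. While still gripped it was level to 0.6°, with its top 43 mm above the bench, as expected.
- **Surroundings:** In the last top picture the vial, dish, applicator and turquoise look-alike were where they started, and the pedal was still down. The hand was clear of everything.

**Checks that disagreed:**
- My first depth-based estimate of the stand's centre gave a 2 mm sideways offset. I trusted the direct rail measurement over it.
- The scene camera reads 1 to 3 mm off the top camera.
- Two last top-camera checks gave nonsense and I ignored them: the outline of the stand's foot, and a depth plane fitted to the laid plate that came out strongly tilted. So the levelness figure comes only from the scene camera before I let go.

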